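# Dock the key sled past its spring catch

## Robot

A 6-joint arm with a two-finger parallel gripper is mounted at the origin on the work surface. World frame = base frame: x ahead of the robot, y to its left, z up, the work surface at z = 0. Lengths are in m, angles in rad, forces in N, time in s.
With the tool pointing down it reaches from about 0.275 to 0.75 m from the base axis. Payload 10.2 kg.
Tool frame: the origin (TCP) lies midway between the tips of the shut fingers; the grasp point (between the pads) lies 19 mm behind it; z points along the fingers, y is the line along which they close (so a half turn about z gives the same grasp; the last joint's range is limited). The gripper opens to 85 mm and grips with 20 to 120 N. Pads are 22 mm wide; open, the fingers measure 114 mm over their backs; the gripper's body (76 mm by 85 mm) begins 54 mm behind the grasp point. The pads swing forward as they close: fully open they stand 13 mm farther back than shut.
Start: joints at [1.092, 0.313, 1.498, -0, 1.331, -0.223], TCP at [0.133, 0.508, 0.231] pointing down, gripper open.
Joint ranges: [-2.94, 2.94], [-0.97, 2.17], [0.19, 2.56], [-1.23, 4.37], [0.02, 3.11], [-2.88, 2.88]. Speed limits (rad/s): [2.39, 2.39, 3.01, 3.14, 3.14, 3.14].

## Interface

Orientations are given as a rotation vector (axis times angle).
In Python, from plant import bot, imaging, ticket, find_in, place_of gives the robot as it stands. The module is installed in compiled form; this text tells all that it offers.
- The arm moves only by the shell command python3 -m inch 'ROWS' [FORCE]. ROWS is JSON, a list of rows, each a list of 5 numbers: the finger opening in cm, from 0 to 8.54, then the shift along the tool's x, y, z in cm, then the turn about the tool's z in degrees. In form: [[hand, x, y, z, yaw], ...]. A call has 1 to 8 rows; each row is the pose to reach, as a shift and turn from the pose commanded when the call began, along the tool's axes at that moment; what a row does not reach only later rows make up. A row lasts 1/8 s, in which the tool goes at most 62.5 mm and 10.7 degrees, less where a joint would pass 70% of its speed; a pose out of reach is approached as far as the arm can. A call with a gripper value outside its range is refused whole. The fingers move at their own pace and stop on an object; FORCE is the grip in N (left out, the last holds). Time passes only in rows, so rows that repeat a pose let the fingers close. It gives the time, the measured TCP pose, the force, the opening and the grip force at its end, in the units of the state.
- bot.get_obs(): the state, without advancing time (a new reading comes with each control period).
- imaging.get_image(name): name is "scene" or "top" or "wrist"; returns a dict with "color" (384x512x3 uint8, red, green, blue), "z_map" (384x512 float32, m along the optical axis (not along the pixel's ray), 0 where there is no reading), "fx", "fy", "cx", "cy" (pixels), "camera_from_world" (4x4, takes a point from world to camera coordinates); the wrist camera has in their place "mount" (4x4, takes a point from camera to tool coordinates, whose origin is the TCP and whose axes are the flange's). Camera axes: x right, y up, looking along -z (the intrinsics and any distortion apply to the point x, -y, -z); pixel columns grow to the right and rows downward; lengths in m; the calibration is good to about 2 mm. The wrist camera is an equidistant fisheye: a pixel r from the principal point sees the ray r / f radians off the axis. A picture is of the moment at which its call begins: read the wrist's pose just before it.
- ticket.close_job(): hands the job in; it is judged then, once.
Trained networks look in a picture, given as the dict that the camera call returned (one of the last four; its "shot" number tells which), for a name from the list of things; names that differ only in an ending like _2 or _b are one class to them, and where a whole thing is asked for, a point or a joint stands for the part that bears it (a point fixed in the world has none). Each returns a list of dicts, best first, with "conf" (0 to 1); they miss things now and then, are a little off and sometimes report something else, mostly with a low value. They report only what shows in the picture. A call takes as long as a camera call.
- find_in(picture, target): "extent" ([centre column, centre row, width, height] in pixels, round what is visible of it).
- place_of(picture, target): "xy" ([column, row] in pixels: a listed point, or the origin of a listed thing).
The state is a dict: "time_s": time; "qpos": joint angles; "dq": joint speeds; "tau": joint torques, N m; "eef_pos": TCP position; "tool_rot": TCP orientation; "contact_force": force on the tool from outside, world axes, zero at the start; "wrist_torque": the same for the moment, N m; "opening": finger opening in m; "grip_force": force on a finger pad.
Only numpy, scipy, OpenCV 4.12 (cv2) and the standard library are available. Lean on these libraries where they do the work, as an engineer would, in place of code of your own. Each camera call takes 0.05 s, during which the arm holds its last target. There are 200 camera calls.

## Task

Load the key-clamp sled into its dock: press the long spring latch bar beside the track down with a fingertip, and while holding it down push the sled along its track, over the lowered catch, until it is fully home against the end stop; then let the bar spring up so that the catch locks behind the sled. Only push and press: do not touch the clamp and key on top of the sled, do not pick up or carry anything, and leave the other things on the bench as they are.

Things in the scene. Friction and masses are not known exactly. Their poses are not given: they have to be found in the camera images.
- dock: Fixed dock: grey base plate 12 mm thick, x -120 to 90 mm, y -150 to 150 mm, carrying a straight track along its own y. Origin on the bench under the track's middle; x across the track (latch bar on the +x side), y along it to the end stop, z up. Guide rails at x = +/-34 to 43 mm reach 42 mm above the bench; end stop: cross bar at y = 130 to 142 mm, 46 mm high.
- sled (a joint): Travel of the sled along the dock's +y, in m: 0 at the rear, 0.136 fully home at the end stop. Starts at 0 to 0.026. The raised catch stops it at 0.032; it passes over the lowered catch, which can rise behind it from 0.132 on. Needs about 2 N to slide (plus 8 N per m/s); cannot be lifted out; stays where left.
- push_face (a point): Where to push: middle of the sled's upright rear face (facing dock -y) above the latch bar, at dock x = 66 mm, y = -95 mm + sled travel, 57 mm above the bench. The sled is an aluminium block 88 mm long in y; its top plate spans dock x -40 to 84 mm and 48 to 66 mm in height, 4 mm above the raised bar. Axes as the dock's.
- latch (a joint): How far the latch bar with its catch is pressed down, in m: 0 up, 0.012 fully down. The spring resists with 3.6 N at the top, 8.4 N fully down, and raises the bar when let go. The raised catch stands 6 mm in the sled's way: keep the bar at least 7 mm down (9 to 11 is comfortable) while the sled passes over it.
- bar_top (a point): Middle of the top of the latch bar: plain steel, dock x 52 to 80 mm, dock y -145 to 55 mm, top 44 mm above the bench when up. It moves straight down as a whole wherever pressed; a fingertip may slide along it. Its catch, a cross piece at dock y 27 to 37 mm, reaches across the track in a slot. Axes as the dock's.
- clamp (a point): Middle of the key clamp on top of the sled (two steel jaws, a thumb screw and a brass key blank held in them), spanning dock x -36 to 27 mm, 60 mm along y, up to 98 mm above the bench. The point is 84 mm above the bench, over the sled's middle in y. Not to be touched.
- lock_cylinder: Bystander: brass lock cylinder 17 x 62 x 33 mm standing loose on the dock's base plate, on the -x side of the track. Origin under its middle.
- padlock: Bystander: brass padlock 22 x 42 mm, 64 mm high with its shackle, standing on the bench beyond the dock's +x edge, near the latch bar. Origin under its middle.
- screwdriver: Bystander: screwdriver 170 mm long lying on the bench by the dock's -x edge, along the track. Origin under its middle.
- oil_can: Bystander: small can, 48 mm across, 130 mm high, standing to one side. Origin under its middle.
- blank_box: Bystander: cardboard box of key blanks 75 x 110 x 45 mm, to one side. Origin under its middle.
- mug: Bystander: white mug 76 mm across, 90 mm high, to one side. Origin under its middle.
- pin_tub: Bystander: small grey round tub 56 mm across, 38 mm high, to one side. Origin under its middle.

How it is judged:
On the way, in this order (a step that is already met when the one before it is completed fails the run):
1. the fingers hold the latch bar down while the sled is passing over the catch (value of joint sled between 0.05 and 0.125 m and value of joint latch above 0.005 m and contact force between the fingers and latch above 1 N), for 0.1 s.
2. the sled is home and the catch has sprung up behind it (value of joint sled above 0.131 m and value of joint latch below 0.002 m), for 0.2 s.
At the end, for the whole second after the job is handed in: The sled is home (its joint above 0.131 m), the latch bar is up (its joint below 0.002 m), all at rest, and every bystander is within 20 mm of where it stood (all of step 2 and velocity of joint sled below 0.005 m/s and distance of each of lock_cylinder, padlock, screwdriver, oil_can, blank_box, mug, pin_tub from where it was at the start of the episode below 0.02 m); the robot touches nothing.
It fails at once if the clamp or key on the sled is touched with more than 1 N (contact force between any of the fingers, the arm and sled_c2 above 1 N or contact force between any of the fingers, the arm and sled_c3 above 1 N or contact force between any of the fingers, the arm and sled_c4 above 1 N or contact force between any of the fingers, the arm and sled_c5 above 1 N).
It fails at once if a bystander is lifted, carried or pushed more than 30 mm (distance of any of lock_cylinder, padlock, screwdriver, oil_can, blank_box, mug, pin_tub from where it was at the start of the episode above 0.03 m).
It also fails if it takes over 40 s, if anything falls off the work surface, if the arm or the gripper's body presses on something with over 40 N, if the wrist force passes 120 N, or if a joint passes its speed limit or range.

## Working session

There is one attempt and no reset: what is moved stays moved. The work goes in short steps, Python scripts to look and compute and a shell command to move; the robot and the scene stay as the last step left them, time stands still between calls to the robot, and variables do not carry over. Pictures are saved under pics/ and viewed, at most 10 in all, crops included, and the job is handed in when it is done.

```bash
mkdir -p pics
cat > h.py <<'E'
import numpy as np, cv2
from plant import bot, imaging, ticket, find_in, place_of
def w(p,u,v,z=None):
    T=np.linalg.inv(p["camera_from_world"]); 
    d=np.array([(u-p["cx"])/p["fx"],-(v-p["cy"])/p["fy"],-1.])
    if z is None:
        d*=p["z_map"][int(round(v)),int(round(u))]; return T[:3,:3]@d+T[:3,3]
    r=T[:3,:3]@d; o=T[:3,3]; return o+r*(z-o[2])/r[2]
E
python3 - <<'E'
from h import *
print(bot.get_obs())
ps={}
for n in("top","scene"):
    p=imaging.get_image(n); ps[n]=p; cv2.imwrite(f"pics/{n}0.png",p["color"][:,:,::-1])
    for t,z in(("dock",0),("push_face",.057),("bar_top",.044),("clamp",.084),("padlock",0),("lock_cylinder",.012),("screwdriver",0),("oil_can",0),("mug",0),("blank_box",0),("pin_tub",0)):
        r=place_of(p,t)[:1]
        for q in r: print(n,t,round(q["conf"],2),np.round(q["xy"]),np.round(w(p,*q["xy"],z),4))
E
```

```text
{'time_s': 0.0, 'qpos': array([ 1.09159421e+00,  3.13450130e-01,  1.49845217e+00, -2.61558541e-06,
        1.33101270e+00, -2.23398147e-01]), 'dq': array([-0.00092225, -0.00078901, -0.000305  ,  0.00130029,  0.00209448,
       -0.00112901]), 'tau': array([-4.58214636e-04, -4.12270832e+01, -2.59736878e+01, -2.35319721e-04,
        4.19833028e-03, -1.02887725e-07]), 'eef_pos': array([0.13272294, 0.50767156, 0.23072934]), 'tool_rot': array([-4.00662501e-01, -3.11548170e+00,  1.95136688e-03]), 'contact_force': array([ 0.09095893, -0.46885265, -0.38227457]), 'wrist_torque': array([ 0.03651211, -0.03869112, -0.0214719 ]), 'grip_force': 0.0, 'opening': 0.0854358785979968}
top dock 0.56 [243. 185.] [0.5517 0.0502 0.    ]
top push_face 0.94 [264. 165.] [ 0.6152 -0.0227  0.057 ]
top bar_top 0.53 [257. 165.] [ 0.6172 -0.0012  0.044 ]
top clamp 0.8 [255. 188.] [0.531  0.0048 0.084 ]
top padlock 0.48 [234. 144.] [0.699  0.0849 0.    ]
top lock_cylinder 0.59 [254. 205.] [0.477  0.0109 0.012 ]
top screwdriver 0.59 [254. 230.] [0.3907 0.0085 0.    ]
top oil_can 0.57 [131. 207.] [0.4681 0.4489 0.    ]
top mug 0.65 [370. 151.] [ 0.6775 -0.4039  0.    ]
top blank_box 0.87 [140. 152.] [0.6661 0.4236 0.    ]
top pin_tub 0.46 [378. 199.] [ 0.5037 -0.4294  0.    ]
scene dock 0.69 [261. 215.] [0.5413 0.0322 0.    ]
scene push_face 0.81 [258. 227.] [ 0.6183 -0.0314  0.057 ]
scene bar_top 0.61 [269. 223.] [0.6152 0.0069 0.044 ]
scene clamp 0.9 [252. 194.] [0.5343 0.0085 0.084 ]
scene padlock 0.83 [315. 236.] [0.6877 0.1027 0.    ]
scene lock_cylinder 0.75 [238. 201.] [0.4671 0.0049 0.012 ]
scene screwdriver 0.72 [228. 189.] [ 0.396   0.0139 -0.    ]
scene oil_can 0.63 [348. 150.] [0.4625 0.447  0.    ]
scene mug 0.77 [126. 340.] [ 0.6789 -0.4102  0.    ]
scene blank_box 0.96 [386. 183.] [0.6507 0.4177 0.    ]
scene pin_tub 0.58 [ 88. 289.] [ 0.5064 -0.4367  0.    ]
```

Run:
```python
import cv2
a=cv2.imread("pics/top0.png")[110:260,170:330];b=cv2.imread("pics/scene0.png")[130:310,150:370]
cv2.imwrite("pics/c.png",cv2.vconcat([cv2.resize(a,(400,300*400//320),interpolation=3),]))
a=cv2.resize(a,(400,375),interpolation=2);b=cv2.resize(b,(400,327),interpolation=2);b=cv2.copyMakeBorder(b,0,48,0,0,0)
cv2.imwrite("pics/c1.png",cv2.hconcat([a,b]))
```

```text
(no output)
```

View pics/c1.png

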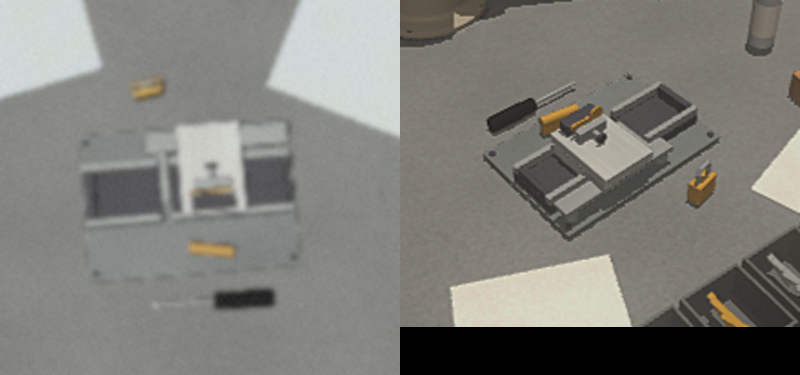

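Top crop (2.5x from (170,110)): dock corners about (83,137),(290,122),(297,268),(92,280); latch bar on the far (+x) side, end stop towards world +y, and the sled at the rear (crop col 180–243). Next I fit the dock pose.

Run:
```python
from h import *
for n in("top","scene"):
    p=imaging.get_image(n)
    v,u=np.mgrid[:384,:512]; z=p["z_map"]
    T=np.linalg.inv(p["camera_from_world"])
    P=np.stack([(u-p["cx"])/p["fx"]*z,-(v-p["cy"])/p["fy"]*z,-z],-1)@T[:3,:3].T+T[:3,3]
    near=(abs(P[...,0]-.55)<.2)&(abs(P[...,1]-.03)<.22)&(z>0)
    print("bench z",np.median(P[near][:,2]), np.std(P[near&(P[...,2]<.005)][:,2]))
    m=(near&(P[...,2]>.007)&(P[...,2]<.12)).astype(np.uint8)
    k,l,s,c=cv2.connectedComponentsWithStats(m); i=1+np.argmax(s[1:,4]); m=l==i
    q=P[m][:,:2].astype(np.float32)*1000; r=cv2.minAreaRect(q); print(n,s[i],r)
    # top plate of sled / bar
    for lo,hi in((.058,.07),(.039,.05)):
        mm=m&(P[...,2]>lo)&(P[...,2]<hi)&(P[...,0]>r[0][0]/1000+.055); 
        print(lo,mm.sum(),cv2.minAreaRect(P[mm][:,:2].astype(np.float32)*1000),np.median(P[mm][:,2]))
```

```text
bench z 0.0046895710633056975 0.0034744906473333894
top [ 200  156   91   68 4834] ((533.4429931640625, 40.03229522705078), (221.72560119628906, 308.9852600097656), 6.017622947692871)
0.058 259 ((610.6958618164062, 14.976219177246094), (50.15151596069336, 87.96820068359375), 5.2841105461120605) 0.06541492642966351
0.039 258 ((613.90869140625, 5.463462829589844), (49.865230560302734, 199.0341339111328), 0.050999708473682404) 0.044022374913768925
bench z 0.0007746160664243718 0.0014952765818457873
scene [ 196  170  130   91 6007] ((534.1235961914062, 39.978187561035156), (212.1923065185547, 302.7402648925781), 5.356619358062744)
0.058 516 ((612.3159790039062, 11.268295288085938), (50.83359146118164, 88.87385559082031), 3.3504669666290283) 0.06497886406545256
0.039 503 ((616.2835693359375, 1.0654754638671875), (202.78550720214844, 53.23627471923828), 89.69354248046875) 0.04284683451731797
```

```bash
python3 -m inch '[[0,-6,-4.1,0,-10],[0,-11,-7.5,0,-20.2],[0,-16,-11,0,-20.2],[0,-21,-14.3,0,-20.2],[0,-26,-17.7,0,-20.2],[0,-31,-21,0,-20.2],[0,-36,-24.5,0,-20.2],[0,-41,-28,0,-20.2]]' 30
python3 - <<'E'
from h import *
from scipy.spatial.transform import Rotation as R
o=bot.get_obs(); M=R.from_rotvec(o["tool_rot"]).as_matrix(); print(M.round(3), (M.T@(np.array([.626,-.0566,.15])-o["eef_pos"])*100).round(2))
E
```

```text
time_s: 2.3
eef_pos: [0.454, 0.1383, 0.2315]
tool_rot: [-0.152, 3.137, 0.0]
contact_force: [0.8, 0.5, -0.5]
opening: -0.0
grip_force: 0.0
[[-0.995 -0.096  0.001]
 [-0.096  0.995  0.   ]
 [-0.001  0.    -1.   ]] [-15.24 -21.06   8.16]
```

```bash
python3 -m inch '[[0,-3.8,-4.2,0,0],[0,-7.6,-8.4,0,0],[0,-11.4,-13,1,0],[0,-15.2,-17,3,0],[0,-15.2,-21,5,0],[0,-15.2,-21,8.1,0],[0,-15.2,-21,8.1,0]]'
python3 - <<'E'
from h import *
o=bot.get_obs(); print(o["eef_pos"])
p=imaging.get_image("wrist"); cv2.imwrite("pics/w1.png",p["color"][:,:,::-1])
p=imaging.get_image("scene"); cv2.imwrite("pics/s1.png",cv2.resize(p["color"][130:310,150:370,::-1],None,fx=3,fy=3))
p=imaging.get_image("top"); cv2.imwrite("pics/t1.png",cv2.resize(p["color"][130:250,180:320,::-1],None,fx=4,fy=4))
E
```

```text
time_s: 3.18
eef_pos: [0.6234, -0.0542, 0.1482]
tool_rot: [0.151, -3.133, -0.002]
contact_force: [1.1, 0.3, -0.6]
opening: 0.0002
grip_force: 0.0
[ 0.62339455 -0.05422701  0.1481696 ]
```

View pics/w1.png

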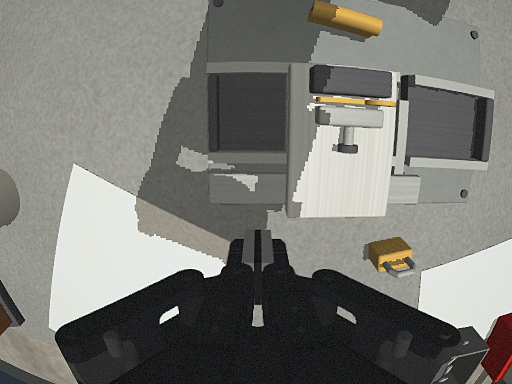

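View pics/s1.png

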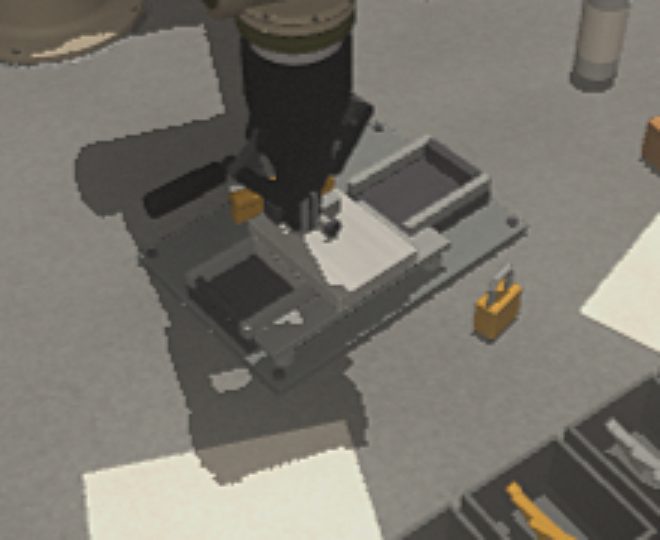

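Wrist view: shut fingertips at (258,240), sled's rear face spans cols ~288–306, bar at rows 175–203 with its rear end at col 210; the sled outer corner at (306,217). The gripper is clear, right behind the sled. I check the rest with projections.

Run:
```python
from h import *
from scipy.spatial.transform import Rotation as R
o=bot.get_obs(); p=imaging.get_image("wrist"); M=R.from_rotvec(o["tool_rot"]).as_matrix()
C=p["mount"]; print(C.round(3),p["fx"],p["cx"],p["cy"],o["eef_pos"])
a=np.radians(5.5);D=np.array([[np.cos(a),-np.sin(a)],[np.sin(a),np.cos(a)]])
c=np.array([.534,.040])
def ray(u,v,z):
    x,y=(u-p["cx"])/p["fx"],(v-p["cy"])/p["fy"]; t=np.hypot(x,y); s=np.sin(t)/t
    d=M@C[:3,:3]@np.array([x*s,-y*s,-np.cos(t)]); O=M@C[:3,3]+o["eef_pos"]
    q=(O+d*(z-O[2])/d[2]); l=D.T@(q[:2]-c)*1000; l[0]-=15
    return l.round(1)
for n,u,v,z in(("sled rear outer top",306,217,.066),("same bot?",288,217,.048),("rear inner top",306,64,.066),("front outer",385,216,.066),("front inner",398,72,.066),("bar rear in",209,176,.044),("bar rear out",211,203,.044),("bar front out",419,203,.044),("bar front in",419,177,.044),("track rear rail corner",208,63,.042),("endstop far",495,92,.046),("screw near end",464,194,.012),("screw far",474,35,.012),("screw rear far",218,2,.012)):print(n,ray(u,v,z))
l=D.T@(o["eef_pos"][:2]-c)*1000;print("tcp dock",l[0]-15,l[1])
cv2.imwrite("pics/w2.png",cv2.resize(p["color"][150:260,190:440,::-1],None,fx=3,fy=3,interpolation=0))
```

```text
[[-0.001  0.958  0.287  0.073]
 [ 1.     0.001  0.    -0.001]
 [ 0.     0.287 -0.958 -0.143]
 [ 0.     0.     0.     1.   ]] 297.3186396354542 257.31081494513296 190.6963683184056 [ 0.62501517 -0.05388371  0.15194356]
sled rear outer top [ 84.9 -62.3]
same bot? [ 92.  -75.5]
rear inner top [-38.7 -66.1]
front outer [85.2  9.9]
front inner [-38.9  11.2]
bar rear in [  55.2 -145.4]
bar rear out [  80.2 -144.7]
bar front out [81.2 57.7]
bar front in [54.6 53.1]
track rear rail corner [ -42.8 -144.5]
endstop far [-39.9 145. ]
screw near end [ 82.1 144.3]
screw far [-106.9  143.1]
screw rear far [-108.8 -140.5]
tcp dock 66.59780362867255 -102.17490293624442
```

View pics/w2.png

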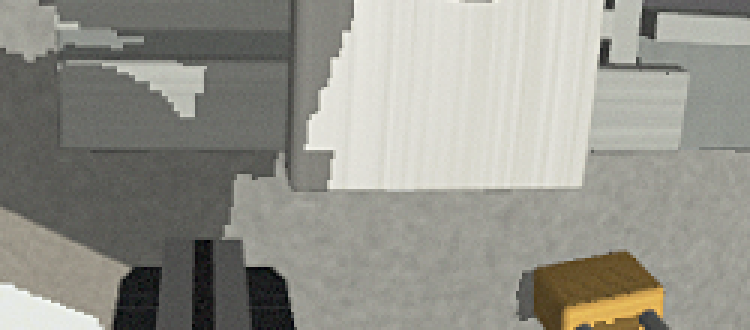

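The dock fit agrees to about 2 mm. The dark strip on the sled is shadow, so its rear face is at dock y ≈ -77 and travel ≈ 18 mm. The fingertips are over the bar 10 mm behind it, so I descend.

```bash
python3 -m inch '[[0,0,0,4,0],[0,0,0,8,0],[0,0,0,10,0],[0,0,0,10,0]]'; python3 -m inch '[[0,0,0,0.8,0],[0,0,0,1.3,0],[0,0,0,1.7,0],[0,0,0,1.7,0],[0,0,0,1.7,0]]'
```

```text
time_s: 3.88
eef_pos: [0.6243, -0.0538, 0.0502]
tool_rot: [0.153, -3.137, -0.0]
contact_force: [0.3, 0.0, 0.5]
opening: 0.0001
grip_force: 0.0
time_s: 4.5
eef_pos: [0.6257, -0.0544, 0.035]
tool_rot: [-0.152, 3.134, -0.002]
contact_force: [1.1, 0.7, 7.1]
opening: 0.0002
grip_force: 3.6
```

Pressed 9 mm, and 7.1 N matches the spring. Now push.

```bash
python3 -m inch '[[0,0,1,0.1,0],[0,0,2,0.1,0],[0,0,3,0.1,0],[0,0,4,0.1,0],[0,0,5,0.1,0],[0,0,6,0.1,0],[0,0,7,0.1,0],[0,0,7,0.1,0]]'
```

```text
time_s: 5.5
eef_pos: [0.6191, 0.0153, 0.0342]
tool_rot: [-0.152, 3.134, -0.002]
contact_force: [1.2, -1.0, 7.8]
opening: -0.0
grip_force: 3.8
```

```bash
python3 -m inch '[[0,0,1,0,0],[0,0,2,0,0],[0,0,3,0,0],[0,0,4,0,0],[0,0,4.6,0,0],[0,0,5.1,0,0],[0,0,5.4,0,0],[0,0,5.4,0,0]]'
```

```text
time_s: 6.5
eef_pos: [0.6141, 0.0684, 0.0343]
tool_rot: [-0.152, 3.133, -0.003]
contact_force: [1.8, -3.3, 7.7]
opening: 0.0002
grip_force: 3.9
```

```bash
python3 -m inch '[[0,0,0.2,0,0],[0,0,0.4,0,0],[0,0,0.6,0,0],[0,0,0.6,0,0]]';python3 -m inch '[[0,0,0.15,0,0],[0,0,0.3,0,0],[0,0,0.3,0,0]]'
```

```text
time_s: 7.0
eef_pos: [0.6136, 0.0741, 0.0343]
tool_rot: [-0.152, 3.133, -0.003]
contact_force: [2.1, -4.0, 8.1]
opening: 0.0001
grip_force: 4.1
time_s: 7.38
eef_pos: [0.6135, 0.0748, 0.0343]
tool_rot: [-0.151, 3.133, -0.008]
contact_force: [2.0, -17.3, 8.1]
opening: 0.0
grip_force: 10.2
```

Force jumps at the end stop, so the sled is home. Ease off a little and lift straight up.

```bash
python3 -m inch '[[0,0,-0.2,0,0],[0,0,-0.2,-0.6,0],[0,0,-0.2,-1.6,0],[0,0,-0.4,-4,0],[0,0,-1,-8,0],[0,2,-5,-14,0],[0,2,-10,-16,0],[0,2,-14,-16,0]]'
python3 - <<'E'
from h import *
p=imaging.get_image("wrist"); cv2.imwrite("pics/w3.png",p["color"][:,:,::-1])
p=imaging.get_image("scene")
v,u=np.mgrid[:384,:512]; z=p["z_map"]; T=np.linalg.inv(p["camera_from_world"])
P=np.stack([(u-p["cx"])/p["fx"]*z,-(v-p["cy"])/p["fy"]*z,-z],-1)@T[:3,:3].T+T[:3,3]
a=np.radians(5.5);d=(P[...,:2]-[.534,.04]); x=(d@[np.cos(a),np.sin(a)])*1000-15; y=(d@[-np.sin(a),np.cos(a)])*1000; h=P[...,2]*1000
m=(x>56)&(x<76)&(y>-140)&(y<20)&(h>25)&(h<60); print("bar h",m.sum(),np.median(h[m]))
m=(x>45)&(x<80)&(h>60)&(h<72)&(abs(y)<150); print("sled y",np.percentile(y[m],[1,99]))
E
```

```text
time_s: 8.38
eef_pos: [0.6059, -0.0652, 0.1956]
tool_rot: [-0.151, 3.133, -0.003]
contact_force: [-0.3, -0.1, -0.1]
opening: 0.0
grip_force: 0.0
bar h 363 43.311109715341466
sled y [ 39.79306692 126.81383681]
```

View pics/w3.png

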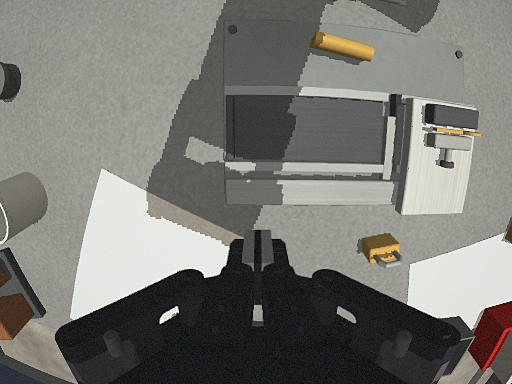

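The picture shows the sled at the end stop (cols 403–475), the catch (col ~390) risen behind it, and the bystanders undisturbed. The bar measures 43 mm, which is up.

```bash
python3 -m inch '[[0,0,0,0,0],[0,0,0,0,0],[0,0,0,0,0]]'; python3 -c "
from plant import ticket; print(ticket.close_job())"
```

```text
time_s: 8.85
eef_pos: [0.6052, -0.0621, 0.1922]
tool_rot: [0.154, -3.138, -0.0]
contact_force: [-0.3, -1.2, 0.1]
opening: -0.0001
grip_force: 0.0
the job is handed in; nothing more can be done
None
```

I handed the job in at about 9 s: by camera depth and the wrist picture, the sled is home against the end stop, the bar is up with the catch behind it, and the bystanders look undisturbed (no verdict was returned).

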